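# Unhook the empty bottle from its keyhole slot and stand it in the tray

## Task

The plain-capped bottle hanging in the bamboo rack is empty: slide it along its keyhole slot to the wide end, lift it free up through the wide hole, and set it down gently, upright, in the free part of the wooden tray, ready for refilling. Leave the pump bottle hanging where it is and do not shift the jar that stands in the tray.

Things in the scene. Friction and masses are not known exactly. Their poses are not given: they have to be found in the camera images.
- rack: Fixed bamboo rack: level board 230 mm (its x) by 196 mm (its y), 12 mm thick, top 130 mm above the counter, on side panels at its y ends; yaw varies. Origin at counter level under the board's centre, z up. Two keyhole slots run along its y, in opposite senses, at x = -60 and +60 mm: narrow part 28 mm wide, round wide hole 58 mm across. The plain-capped bottle hangs in either, the pump bottle in the other.
- wide_near (a point): Near slot (rack x = -60 mm): centre of its wide hole, at the board's top (rack y = -42, z = 130 mm). The narrow part runs from the hole to a closed end at rack y = +56 mm. Axes as the rack's
- wide_far (a point): Far slot (rack x = +60 mm): centre of its wide hole, at the board's top (rack y = +42, z = 130 mm). The narrow part runs from the hole to a closed end at rack y = -56 mm. Axes as the rack's
- bottle_mid (a point): Plain-capped white plastic bottle, loose, about 0.2 kg, round about z (up), 155 mm tall; point on its axis 77.5 mm above the foot. Up from the foot: body 50 mm across to 70 mm, cone to 85, neck 22 mm across to 105, collar 86 mm across to 111, cap to 155. Hangs upright by its collar on the board, neck in the narrow part. Slides at under 1 N. Only the wide hole lets the body up (4 mm spare all round).
- bottle_cap (a point): Centre of that bottle's cap: ribbed white cylinder 40 mm across, 44 mm high, no spout, on the bottle's axis 133 mm above its foot. While the bottle hangs, this is 28 mm above the board's top and the cap's lower edge is 6 mm above it, on the collar. The collar is wider than the wide hole too, so the bottle cannot fall through.
- pump_mid (a point): The other hanging bottle, to be left there: same body, neck and collar, but a pump head with a spout reaching 46 mm along its x, top 159 mm above its foot. Point on its axis, 77.5 mm above its foot
- tray: Fixed shallow wooden tray, 130 mm (its x) by 220 mm (its y), rim 16 mm high, walls 5 mm, inner floor 5 mm above the counter. Origin at counter level under its centre; yaw varies. The jar stands around y = +60 mm; the free part is centred near x = 0, y = -50 mm
- jar_mid (a point): Glass jar with brass lid, 56 mm across, 75 mm tall, standing loose in the +y half of the tray; point on its axis half-way up
Mind the look-alikes: they are no part of the job. Leave any green look-alike of the part that bears bottle_mid alone.

How it is judged:
On the way, in this order (a step that is already met when the one before it is completed fails the run):
1. the bottle, still hanging, is slid to the wide end (axis within 12 mm of the hole's centre) ((horizontal distance between bottle_mid and wide_near below 0.012 m or horizontal distance between bottle_mid and wide_far below 0.012 m) and z of bottle_mid in the frame of rack below 0.113 m), for 0.1 s.
2. the bottle is lifted free, its foot above the board (z of bottle_mid in the frame of rack above 0.2075 m and horizontal distance between bottle_mid and rack below 0.12 m), for 0.1 s.
At the end, for the whole second after the job is handed in: The plain-capped bottle stands upright (within 0.1 rad) and at rest on the tray's floor, inside the rim; the pump bottle still hangs in its slot within 20 mm of its start; the jar stands in the tray within 25 mm of its start (x of bottle_mid in the frame of tray between -0.06 and 0.06 m and y of bottle_mid in the frame of tray between -0.105 and 0.105 m and z of bottle_mid in the frame of tray between 0.078 and 0.087 m and angle between each of bottle_mid, pump_mid, jar_mid's own z axis and vertical below 0.1 rad and linear speed of bottle below 0.02 m/s and z of pump_mid in the frame of rack between 0.097 and 0.108 m and distance of pump_mid from where it was at the start of the episode below 0.02 m and distance of jar_mid from where it was at the start of the episode below 0.025 m); the robot touches nothing.
It fails at once if the pump bottle is shifted more than 20 mm (distance of pump_mid from where it was at the start of the episode above 0.02 m).
It fails at once if the jar is shifted more than 25 mm or tipped (distance of jar_mid from where it was at the start of the episode above 0.025 m or angle between jar_mid's own z axis and vertical above 0.3 rad).
It fails at once if the bottle is dropped or slammed into the tray (over 0.5 m/s within 40 mm of its floor) (horizontal distance between bottle_mid and tray below 0.14 m and z of bottle_mid in the frame of tray below 0.1225 m and linear speed of bottle above 0.5 m/s).
It also fails if it takes over 64 s, if anything falls off the work surface, if the arm or the gripper's body presses on something with over 40 N, if the wrist force passes 120 N, or if a joint passes its speed limit or range.

## Robot

A 6-joint arm with a two-finger parallel gripper is mounted at the origin on the work surface. World frame = base frame: x ahead of the robot, y to its left, z up, the work surface at z = 0. Lengths are in m, angles in rad, forces in N, time in s.
With the tool pointing down it reaches from about 0.275 to 0.85 m from the base axis. Payload 5.2 kg.
Tool frame: the origin (TCP) lies between the finger pads; the fingertips stand 22 mm ahead of it and the grasp point (between the pads) lies 3 mm ahead of it; x points along the fingers, y is the direction in which the jaws open and shut, and the axes are right-handed (so a half turn about x gives the same grasp; the last joint's range is limited). The gripper opens to 85 mm and grips with 20 to 120 N. Pads are 22 mm wide; open, the fingers measure 114 mm over their backs; the gripper's body (76 mm by 85 mm) begins 54 mm behind the grasp point. The pads swing forward as they close: fully open they stand 13 mm farther back than shut.
Start: joints at [0.99, 0.259, 1.535, -0, 1.348, -0.203], TCP at [0.203, 0.511, 0.253] pointing down, gripper open.
Joint ranges: [-3.14, 3.14], [-0.91, 2.08], [0.19, 2.58], [-1.22, 4.36], [0.22, 2.71], [-3.12, 3.12]. Speed limits (rad/s): [2.57, 2.57, 3.14, 3.14, 3.14, 3.14].

## Interface

Orientations are given as a unit quaternion [x, y, z, w].
In Python, from bench import env gives the robot as it stands.
- The arm moves only by the tool step_arm, never from a script. Its arguments are lists of equal length, an entry for each row: "delta_rot": the turn, a rotation vector about the world's x, y, z in units of 6 degrees (1.0 is 6 degrees), a list of three; "xyz": the shift along the world's x, y, z in units of 40 mm (1.0 is 40 mm), a list of three; "jaw": the closure in counts, from 0 (fully open) to 255 (shut). A call has 1 to 10 rows; each row is the pose to reach, as a shift and turn from the pose commanded when the call began; what a row does not reach only later rows make up. A row lasts 1/10 s, in which the tool goes at most 50 mm and 8.59 degrees, less where a joint would pass 70% of its speed; a pose out of reach is approached as far as the arm can. A call with a gripper value outside its range is refused whole. The fingers move at their own pace and stop on an object; the grip force is fixed at half the most. Time passes only in rows, so rows that repeat a pose let the fingers close. It gives the time, the measured TCP pose, the force and the opening at its end, in the units of the state.
- env.get_state(): the state, without advancing time (a new reading comes with each control period).
- env.snapshot(name): name is "scene" or "top" or "wrist"; returns the picture (420x560x3 uint8, blue, green, red); there is no depth.
- env.camera_model(name): a dict with "vfov" (degrees; the focal length in pixels is half the picture's height over the tangent of half this angle, whatever the lens; pixels are square), "cx", "cy" (the principal point, pixels), "rvec" (rotation vector, rad) and "tvec" (3), from world to camera coordinates, as OpenCV has them; the wrist camera has in their place "hand_eye" (4x4, takes a point from camera to tool coordinates, whose origin is the TCP and whose axes are the tool frame's). Camera axes: x right, y down, z forward; pixel columns grow to the right and rows downward; lengths in m; the calibration is good to about 2 mm. A picture is of the moment at which its call begins: read the wrist's pose just before it. camera_model takes no time and is no camera call.
- env.job_done(): hands the job in, once; it reports no verdict.
The state is a dict: "time": time; "q": joint angles; "qvel": joint speeds; "tau": joint torques, N m; "eef_pos": TCP position; "tcp_rot": TCP orientation; "contact_force": force on the tool from outside, world axes, zero at the start; "torque": the same for the moment, N m; "opening": finger opening in m.
Only numpy, scipy, OpenCV 4.12 (cv2) and the standard library are available. Lean on these libraries where they do the work, as an engineer would, in place of code of your own. Each camera call takes 0.05 s, during which the arm holds its last target.

## Working session

There is one attempt and no reset: what is moved stays moved. The work goes in short steps, Python scripts to look and compute and a tool call to move; the robot and the scene stay as the last step left them, time stands still between calls to the robot, and variables do not carry over. Pictures are saved under pics/ and viewed, and the job is handed in when it is done.

Besides the shell and the picture viewer there is one more tool, called after ">>>" as a command line: name --argument value ..., lists and objects as JSON in quotes. step_arm: Moves the arm, as the interface text tells. Its arguments: {"type":"object","properties":{"delta_rot":{"type":"array","items":{"type":"array","items":{"type":"number"}}},"xyz":{"type":"array","items":{"type":"array","items":{"type":"number"}}},"jaw":{"type":"array","items":{"type":"number"}}},"required":["delta_rot","xyz","jaw"]}

```bash
mkdir -p pics; python3 - <<'E'
from bench import env
import cv2,numpy as np
s=env.get_state();print({k:np.round(v,4).tolist() for k,v in s.items()})
for n in["scene","top","wrist"]:
    cv2.imwrite(f"pics/{n}0.png",env.snapshot(n));print(n,env.camera_model(n))
E
```

```text
{'time': 0.0, 'q': [0.9902, 0.2594, 1.5361, 0.0, 1.348, -0.2028], 'qvel': [0.0004, -0.0012, -0.0006, 0.0004, 0.0004, -0.0012], 'tau': [0.001, -44.6012, -29.0576, -0.0002, 0.0116, -0.0], 'eef_pos': [0.2026, 0.5108, 0.2525], 'tcp_rot': [0.1322, 0.6948, -0.1334, 0.6943], 'contact_force': [0.2454, 0.1772, -0.1072], 'torque': [0.0441, 0.0347, -0.0272], 'opening': 0.0853}
scene {'vfov': 43.788832155044325, 'cx': 273.21234572407724, 'cy': 215.5722518076965, 'rvec': array([ 2.22946918,  1.44167874, -0.39995007]), 'tvec': array([-0.21513491, -0.29515321,  1.59339466])}
top {'vfov': 46.02717756680071, 'cx': 275.5021615280884, 'cy': 207.73199869269888, 'rvec': array([ 2.05876437, -2.15139165,  0.23627776]), 'tvec': array([0.03591288, 0.50230049, 1.01948807])}
wrist {'vfov': 68.46696329202915, 'cx': 275.1478279936092, 'cy': 207.53409408567012, 'hand_eye': array([[ 8.15815929e-05, -3.11872568e-01,  9.50123936e-01,
        -1.20336086e-01],
       [ 9.99999979e-01,  2.03385374e-04, -1.91041099e-05,
         7.99806341e-04],
       [-1.87283265e-04,  9.50123918e-01,  3.11872578e-01,
        -8.01312300e-02],
       [ 0.00000000e+00,  0.00000000e+00,  0.00000000e+00,
         1.00000000e+00]])}
```

View pics/scene0.png

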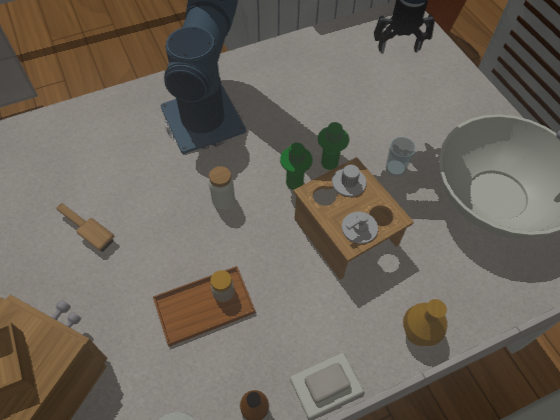

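View pics/top0.png

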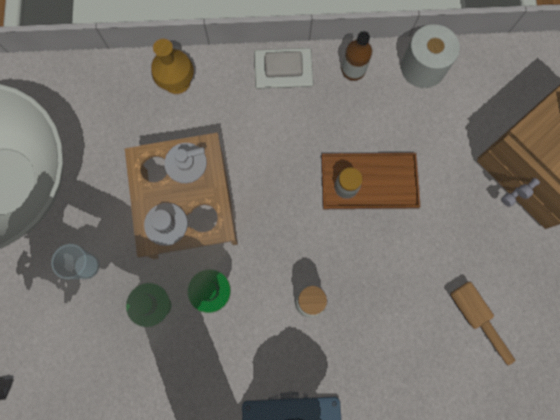

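View pics/wrist0.png

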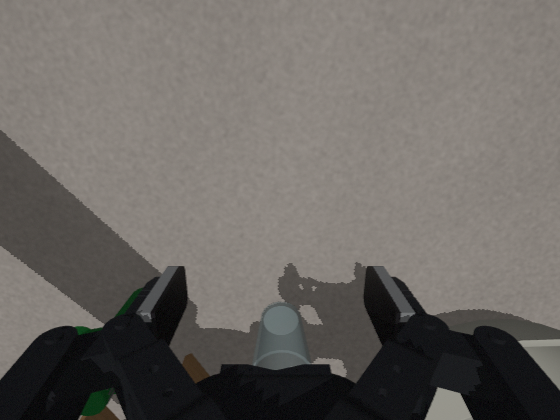

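The scene picture shows the robot at the top left and the rack at about (352,210). In the top picture, +x is up and +y is left. The rack is at about (180,195), with the plain cap on the near side at (165,220) and the pump on the far side at (186,160). The tray is at about (370,180), with the jar on its left. Next I'll enlarge the crops.

```bash
python3 - <<'E'
import cv2
t=cv2.imread("pics/top0.png")
cv2.imwrite("pics/c1.png",cv2.resize(t[125:265,115:245],None,fx=4.2,fy=4.2,interpolation=cv2.INTER_CUBIC))
cv2.imwrite("pics/c2.png",cv2.resize(t[140:220,310:430],None,fx=6,fy=6,interpolation=cv2.INTER_CUBIC))
E
```

```text
(no output)
```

View pics/c1.png

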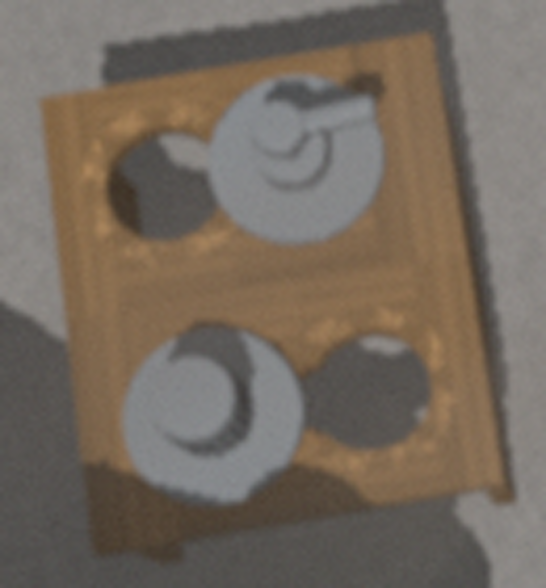

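View pics/c2.png

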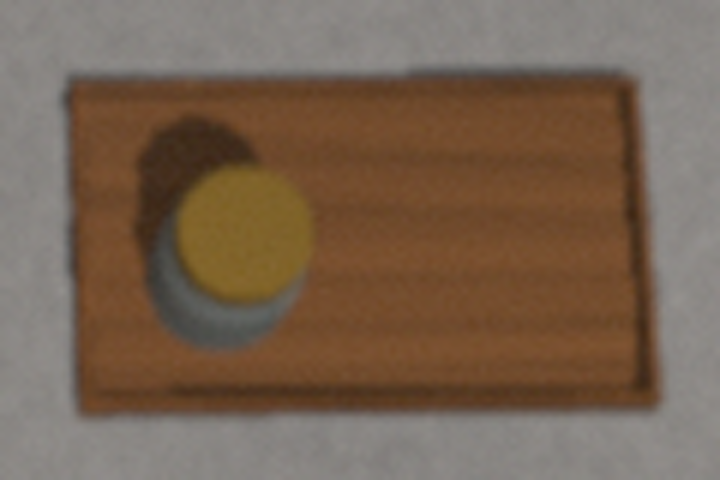

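```bash
cat > h.py <<'E'
from bench import env
import cv2,numpy as np
def cam(n):
    m=env.camera_model(n);f=210/np.tan(np.radians(m['vfov']/2))
    return np.array([[f,0,m['cx']],[0,f,m['cy']],[0,0,1]]),cv2.Rodrigues(m['rvec'])[0],m['tvec']
def ray(n,uv,z):
    K,R,t=cam(n);d=R.T@np.linalg.inv(K)@np.array([uv[0],uv[1],1.]);c=-R.T@t
    return c+d*(z-c[2])/d[2]
def proj(n,P):
    K,R,t=cam(n);p=(K@(R@np.atleast_2d(P).T+t[:,None])).T
    return p[:,:2]/p[:,2:]
def fit(local,world):
    local=np.array(local);world=np.array(world)[:,:2]
    a,b=local.mean(0),world.mean(0);H=(local-a).T@(world-b)
    th=np.arctan2(H[0,1]-H[1,0],H[0,0]+H[1,1]);R=np.array([[np.cos(th),-np.sin(th)],[np.sin(th),np.cos(th)]])
    o=b-R@a;return o,th,R,world-(local@R.T+o)
E
cat > m.py <<'E'
from h import *
c1=lambda p:((np.array(p)+.5)/4.2-.5+[115,125]); c2=lambda p:((np.array(p)+.5)/6-.5+[310,140])
W=[ray("top",c1(p),.13) for p in[(41,98),(433,33),(500,487),(95,553)]]
o,th,R,e=fit([(.115,.098),(.115,-.098),(-.115,-.098),(-.115,.098)],W);print("rack",o,th,e.round(4).tolist())
print("pred near hole",o+R@[-.06,-.042],"seen",ray("top",c1((370,390)),.128)[:2])
for nm,p,z in[("collar",(212,413),.136),("cap",(198,397),.18),("pumpcollar",(296,158),.136)]:
    w=ray("top",c1(p),z)[:2];print(nm,w,"rack",R.T@(w-o))
W=[ray("top",c2(p),.016) for p in[(70,78),(635,76),(657,405),(80,411)]]
o2,t2,R2,e=fit([(.065,.11),(.065,-.11),(-.065,-.11),(-.065,.11)],W);print("tray",o2,t2,e.round(4).tolist())
w=ray("top",c2((245,235)),.075)[:2];print("jar",w,R2.T@(w-o2)); print("target",o2+R2@[0,-.05],R2)
# overlay in scene
im=cv2.resize(cv2.imread("pics/scene0.png"),None,fx=1,fy=1)
P=[]
for x,y in[(.115,.098),(.115,-.098),(-.115,-.098),(-.115,.098),(-.06,-.042),(.06,.042)]: P.append([*(o+R@[x,y]),.13])
for x,y in[(.065,.11),(.065,-.11),(-.065,-.11),(-.065,.11)]:P.append([*(o2+R2@[x,y]),.016])
big=cv2.resize(im[150:350,140:430],None,fx=2.7,fy=2.7,interpolation=cv2.INTER_CUBIC)
for u in proj("scene",P): cv2.circle(big,tuple(int(v) for v in (u-[140,150]+.5)*2.7),3,(0,0,255),1)
cv2.imwrite("pics/ov.png",big)
E
python3 m.py
```

```text
rack [0.52629479 0.21082066] 0.12602024603638773 [[-0.0002, 0.0002], [0.0007, 0.0001], [-0.0011, 0.0014], [0.0006, -0.0016]]
pred near hole [0.47204945 0.1616125 ] seen [0.47354504 0.16187492]
collar [0.46402095 0.23589414] rack [-0.0586286   0.03270166]
cap [0.46279645 0.23255826] rack [-0.06026266  0.02954613]
pumpcollar [0.58918009 0.19553539] rack [ 0.06046546 -0.02306792]
tray [ 0.5685356  -0.20434068] -0.03764724573017533 [[0.0007, -0.0012], [0.0001, 0.001], [0.0001, 0.0016], [-0.0009, -0.0014]]
jar [ 0.5560951  -0.15074723] [-0.01444886  0.05308723]
target [ 0.56665368 -0.25430525] [[ 0.99929143  0.03763835]
 [-0.03763835  0.99929143]]
```

View pics/ov.png

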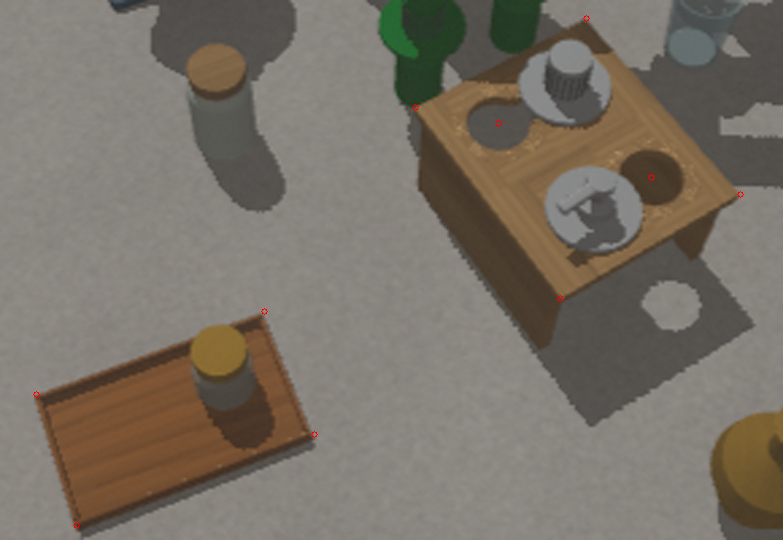

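```bash
python3 - <<'E'
from h import *
from scipy.spatial.transform import Rotation as Ro
s=env.get_state();print(Ro.from_quat(s['tcp_rot']).as_matrix().round(3))
M=Ro.from_quat(s['tcp_rot']).as_matrix()
print("yaw of tool y",np.degrees(np.arctan2(M[1,1],M[0,1])), "rack y", np.degrees(.126)+90)
print("shift to above cap", (np.array([.463,.234,.28])-s['eef_pos'])/.04)
for p in[(210,290),(148,305),(312,300)]:print(ray("top",p,.13))
E
```

```text
[[-0.001  0.369  0.929]
 [-0.001  0.929 -0.369]
 [-1.    -0.001 -0.   ]]
yaw of tool y 68.35396223261316 rack y 97.21926821864837
shift to above cap [ 6.50836389 -6.9227329   0.68335208]
[0.32820116 0.14904771 0.13      ]
[0.30475676 0.26946791 0.13      ]
[ 0.30035731 -0.0483626   0.13      ]
```

>>> step_arm --delta_rot '[[0, 0, 0.3], [0, 0, 0.8], [0, 0, 1.4], [0, 0, 2.0], [0, 0, 2.7], [0, 0, 3.4], [0, 0, 4.0], [0, 0, 4.5], [0, 0, 4.7], [0, 0, 4.8]]' --xyz '[[0.3, -0.3, 0.3], [1, -1.1, 0.6], [1.8, -1.9, 0.7], [2.6, -2.8, 0.7], [3.4, -3.6, 0.7], [4.2, -4.5, 0.7], [5, -5.3, 0.7], [5.8, -6.2, 0.7], [6.3, -6.7, 0.7], [6.5, -6.9, 0.7]]' --jaw '[0, 0, 0, 0, 0, 0, 0, 0, 0, 0]'

```text
time: 1.15
eef_pos: [0.4646, 0.2329, 0.2809]
tcp_rot: [-0.043, 0.706, 0.043, 0.706]
contact_force: [-0.0, -0.3, 0.7]
opening: 0.0854
```

```bash
python3 - <<'E'
from h import *
s=env.get_state();print(s['time'],s['eef_pos'],s['tcp_rot'],s['q'],s['contact_force'])
cv2.imwrite("pics/w1.png",env.snapshot("wrist"))
E
```

```text
1.15 [0.46459193 0.23292966 0.28086667] [-0.0433606   0.70588672  0.04291838  0.70569243] [ 2.50262780e-01  1.86573116e-01  1.56002068e+00 -5.71316069e-04
  1.39538637e+00 -1.44252648e+00] [-0.01147723 -0.34888374  0.69310234]
```

View pics/w1.png

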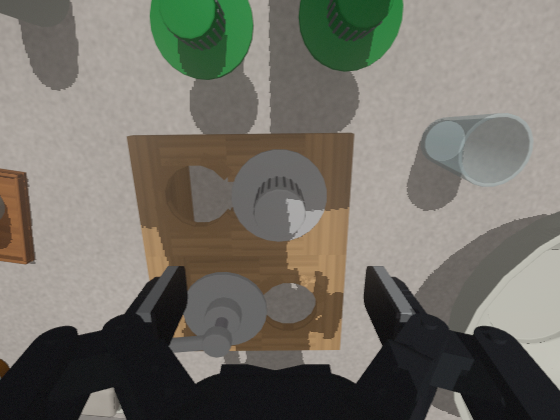

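The wrist picture shows the plain cap's collar centred at about (279,196), the near wide hole at about (195,195), and the board's near corners at (130,136) and (354,133). The pump is at lower left with its spout pointing left. I'll enlarge it and check positions.

```bash
cat >> h.py <<'E'
from scipy.spatial.transform import Rotation as Ro
def wray(uv,z,pos,q):
    m=env.camera_model("wrist");f=210/np.tan(np.radians(m['vfov']/2));T=np.eye(4);T[:3,:3]=Ro.from_quat(q).as_matrix();T[:3,3]=pos
    T=T@m['hand_eye'];d=T[:3,:3]@[(uv[0]-m['cx'])/f,(uv[1]-m['cy'])/f,1];c=T[:3,3];return c+d*(z-c[2])/d[2]
E
cat > m2.py <<'E'
from h import *
pos=[0.46459193,0.23292966,0.28086667];q=[-0.0433606,0.70588672,0.04291838,0.70569243]
for n,p,z in[("collar",(279,196),.136),("hole",(199.5,194.5),.13),("nl",(130,136),.13),("nr",(354,133),.13)]: print(n,wray(p,z,pos,q))
im=cv2.imread("pics/w1.png")
cv2.imwrite("pics/w1c.png",cv2.resize(im[120:360,120:370],None,fx=2.5,fy=2.5,interpolation=cv2.INTER_CUBIC))
E
python3 m2.py
```

```text
collar [0.46053016 0.23654681 0.136     ]
hole [0.469677  0.1646616 0.13     ]
nl [0.42467009 0.1029369  0.13      ]
nr [0.39870206 0.2935546  0.13      ]
```

View pics/w1c.png

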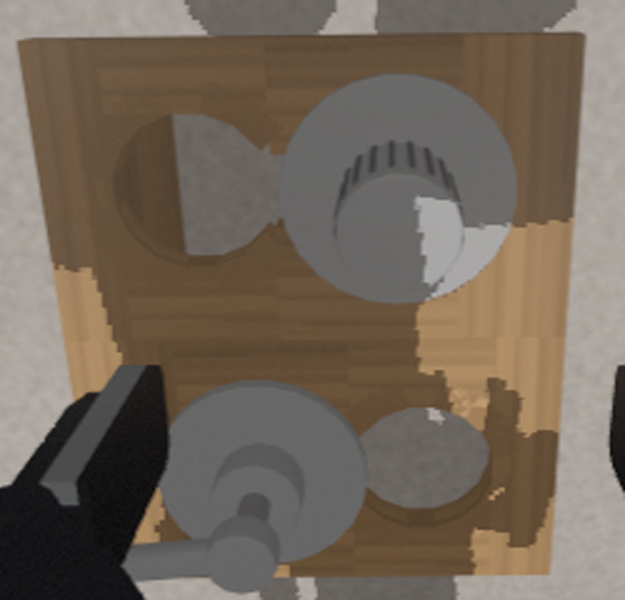

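```bash
cat > m3.py <<'E'
from h import *
pos=np.array([0.46459193,0.23292966,0.28086667]);q=[-0.0433606,0.70588672,0.04291838,0.70569243]
c=lambda p:(np.array(p)+.5)/2.5-.5+120
W=[wray(c(p),.13,pos,q) for p in[(20,39),(584,34),(551,575)]]
o,th,R,e=fit([(-.115,-.098),(-.115,.098),(.115,.098)],W);print(o,th,e)
h=o+R@[-.06,-.042];print("hole",h)
m=env.camera_model("wrist");f=210/np.tan(np.radians(m['vfov']/2));T=np.eye(4);T[:3,:3]=Ro.from_quat(q).as_matrix();T[:3,3]=pos;T=np.linalg.inv(T@m['hand_eye'])
def pr(P):
    p=T[:3,:3]@P+T[:3,3];return (np.array([p[0]/p[2]*f+m['cx'],p[1]/p[2]*f+m['cy']])-120+.5)*2.5
im=cv2.imread("pics/w1c.png")
def circ(cen,r,z,col):
    a=np.linspace(0,6.283,60);pts=np.array([pr(np.array([cen[0]+r*np.cos(t),cen[1]+r*np.sin(t),z])) for t in a]).astype(int);cv2.polylines(im,[pts],True,col,1)
circ(h,.029,.13,(0,0,255)); circ(o+R@[.06,.042],.029,.13,(0,0,255))
b=np.array([.4605,.2365]);circ(b,.043,.136,(0,255,0));circ(b,.02,.18,(255,0,0))
print("bottle in rack",R.T@(b-o))
cv2.imwrite("pics/w1o.png",im)
E
python3 m3.py
```

```text
[0.52568736 0.2122823 ] 0.13254480735746488 [[-3.30504850e-04  1.04508305e-03]
 [ 2.77058605e-04 -1.21511689e-03]
 [ 5.34462450e-05  1.70033839e-04]]
hole [0.47176423 0.16272127]
bottle in rack [-0.06141505  0.03262025]
```

View pics/w1o.png

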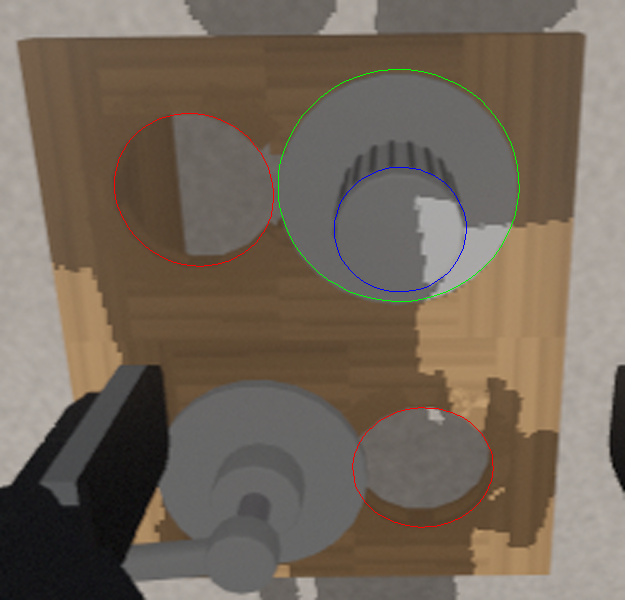

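```bash
python3 - <<'E'
from h import *
s=env.get_state();M=Ro.from_quat(s['tcp_rot']).as_matrix();print(s['time'],s['eef_pos'],np.arctan2(-M[0,1],M[1,1]),M[:,0])
E
```

```text
1.2 [0.46481278 0.23292612 0.28081792] 0.12251615057124565 [-7.27051341e-05 -9.62319135e-04 -9.99999534e-01]
```

>>> step_arm --delta_rot '[[0, 0, 0], [0, 0, 0], [0, 0, 0.05], [0, 0, 0.05], [0, 0, 0.05], [0, 0, 0.05], [0, 0, 0.05], [0, 0, 0.05], [0, 0, 0.05]]' --xyz '[[-0.1, 0.08, -0.2], [-0.1, 0.08, -0.6], [-0.1, 0.08, -1.1], [-0.1, 0.08, -1.6], [-0.1, 0.08, -2.1], [-0.1, 0.08, -2.5], [-0.1, 0.08, -2.7], [-0.1, 0.08, -2.85], [-0.1, 0.08, -2.85]]' --jaw '[0, 0, 0, 0, 0, 0, 0, 0, 0]'

```text
time: 2.1
eef_pos: [0.458, 0.2391, 0.1669]
tcp_rot: [-0.046, 0.706, 0.046, 0.705]
contact_force: [-0.6, 0.3, -0.8]
opening: 0.0853
```

```bash
python3 - <<'E'
from h import *
s=env.get_state();print(s['eef_pos'],s['contact_force'])
cv2.imwrite("pics/w2.png",env.snapshot("wrist"))
E
```

```text
[0.45797827 0.23912164 0.16686594] [-0.61126785  0.32911678 -0.77743518]
```

View pics/w2.png

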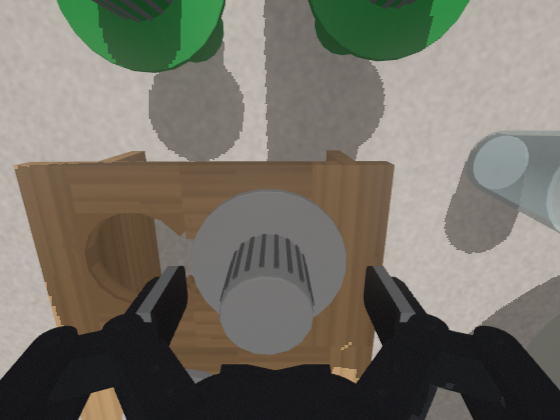

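The cap is at (267,300) between the pads, about 3 mm left of centre. I'll correct that and close.

>>> step_arm --delta_rot '[[0, 0, 0], [0, 0, 0], [0, 0, 0], [0, 0, 0], [0, 0, 0], [0, 0, 0], [0, 0, 0], [0, 0, 0], [0, 0, 0], [0, 0, 0]]' --xyz '[[0.07, -0.06, -0.02], [0.07, -0.06, -0.02], [0.07, -0.06, -0.02], [0.07, -0.06, -0.02], [0.07, -0.06, -0.02], [0.07, -0.06, -0.02], [0.07, -0.06, -0.02], [0.07, -0.06, -0.02], [0.07, -0.06, -0.02], [0.07, -0.06, -0.02]]' --jaw '[0, 0, 0, 60, 90, 120, 150, 200, 255, 255]'

```text
time: 3.15
eef_pos: [0.4619, 0.2361, 0.1668]
tcp_rot: [-0.046, 0.705, 0.046, 0.706]
contact_force: [-0.8, 0.4, 3.0]
opening: 0.039
```

```bash
python3 - <<'E'
from h import *
s=env.get_state();print(s['eef_pos'],s['contact_force'],s['opening'])
cv2.imwrite("pics/w3.png",env.snapshot("wrist"))
E
```

```text
[0.46186621 0.23607449 0.16678556] [-0.76636893  0.38113649  3.01058634] 0.03903962877975862
```

View pics/w3.png

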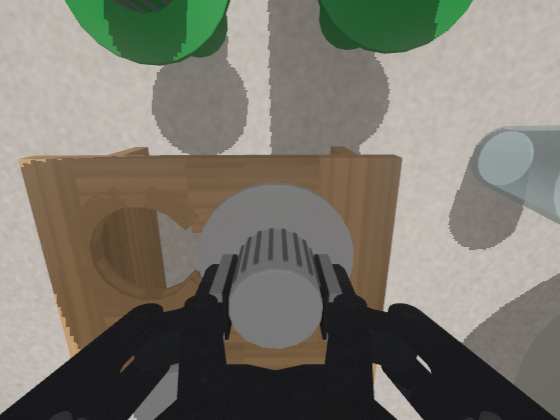

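Gripped: opening 39 mm, cap held. Before sliding, I'll check the hole in this close view.

```bash
cat > m4.py <<'E'
from h import *
s=env.get_state();pos=s['eef_pos'];q=s['tcp_rot']
m=env.camera_model("wrist");f=210/np.tan(np.radians(m['vfov']/2));T=np.eye(4);T[:3,:3]=Ro.from_quat(q).as_matrix();T[:3,3]=pos;T=np.linalg.inv(T@m['hand_eye'])
im=cv2.imread("pics/w3.png")[130:360,10:420];k=1.9;im=cv2.resize(im,None,fx=k,fy=k,interpolation=cv2.INTER_CUBIC)
def pr(P):
    p=T[:3,:3]@P+T[:3,3];return (np.array([p[0]/p[2]*f+m['cx']-10,p[1]/p[2]*f+m['cy']-130])+.5)*k
def circ(cen,r,z,col):
    a=np.linspace(0,6.283,60);pts=np.array([pr(np.array([cen[0]+r*np.cos(t),cen[1]+r*np.sin(t),z])) for t in a]).astype(int);cv2.polylines(im,[pts],True,col,1)
circ((.4718,.1627),.029,.13,(0,0,255))
b=pos[:2];circ(b,.043,.136,(0,255,0));circ(b,.02,.18,(255,0,0))
cv2.imwrite("pics/w3o.png",im)
E
python3 m4.py
```

```text
(no output)
```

View pics/w3o.png

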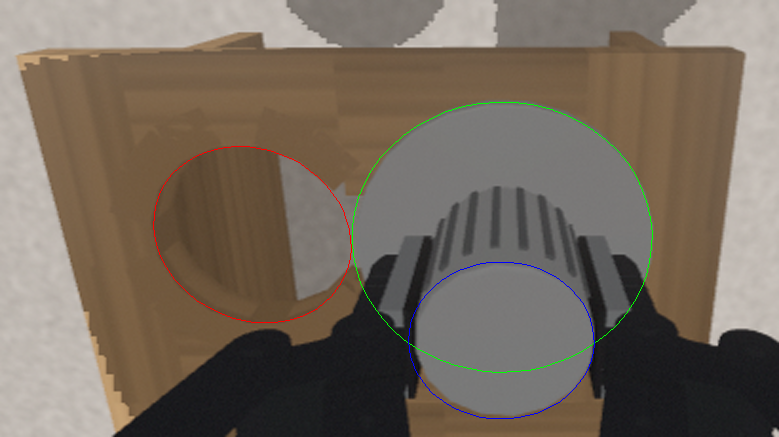

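>>> step_arm --delta_rot '[[0, 0, 0], [0, 0, 0], [0, 0, 0], [0, 0, 0], [0, 0, 0], [0, 0, 0], [0, 0, 0], [0, 0, 0], [0, 0, 0], [0, 0, 0]]' --xyz '[[0.012, -0.1, 0], [0.04, -0.3, 0], [0.073, -0.55, 0], [0.106, -0.8, 0], [0.14, -1.05, 0], [0.173, -1.3, 0], [0.2, -1.5, 0], [0.227, -1.7, 0], [0.24, -1.8, 0], [0.245, -1.835, 0]]' --jaw '[255, 255, 255, 255, 255, 255, 255, 255, 255, 255]'

```text
time: 4.2
eef_pos: [0.4717, 0.1614, 0.1667]
tcp_rot: [-0.045, 0.706, 0.046, 0.706]
contact_force: [-0.7, 0.8, 5.1]
opening: 0.0385
```

>>> step_arm --delta_rot '[[0, 0, 0], [0, 0, 0], [0, 0, 0]]' --xyz '[[0, 0, 0], [0, 0, 0], [0, 0, 0]]' --jaw '[255, 255, 255]'

```text
time: 4.5
eef_pos: [0.4718, 0.1614, 0.1668]
tcp_rot: [-0.046, 0.705, 0.045, 0.706]
contact_force: [-0.2, 0.3, 5.9]
opening: 0.0385
```

```bash
python3 - <<'E'
from h import *
s=env.get_state();print(s['eef_pos'],s['contact_force'],s['opening'])
cv2.imwrite("pics/w4.png",env.snapshot("wrist"))
a=env.snapshot("scene")[120:300,270:430];cv2.imwrite("pics/s4.png",cv2.resize(a,None,fx=3.3,fy=3.3,interpolation=cv2.INTER_CUBIC))
E
```

```text
[0.4717609  0.16138877 0.16677032] [-0.19695165  0.26763626  5.9409157 ] 0.03853185513562554
```

View pics/w4.png

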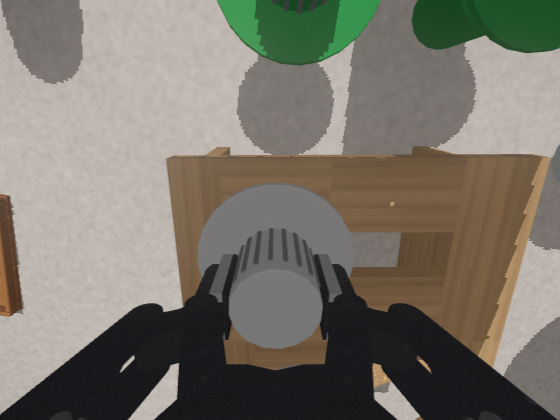

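View pics/s4.png

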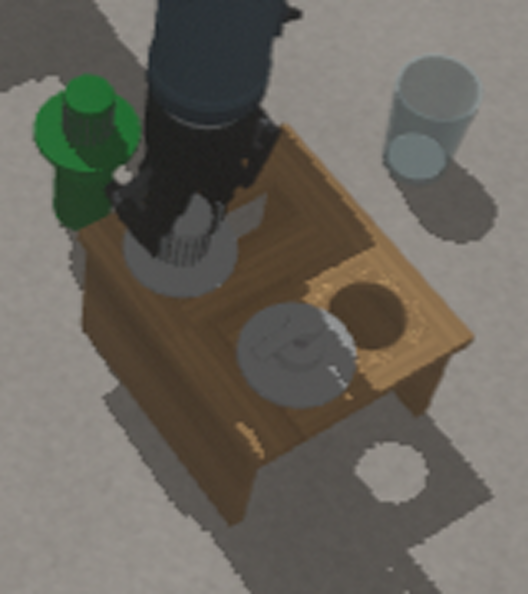

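The bottle is at the wide end, TCP at (0.4718, 0.1614). I'll lift slowly and watch the force as the body enters the hole.

>>> step_arm --delta_rot '[[0, 0, 0], [0, 0, 0], [0, 0, 0], [0, 0, 0], [0, 0, 0], [0, 0, 0]]' --xyz '[[0, 0.01, 0.1], [0, 0.015, 0.25], [0, 0.015, 0.4], [0, 0.015, 0.5], [0, 0.015, 0.6], [0, 0.015, 0.65]]' --jaw '[255, 255, 255, 255, 255, 255]'

```text
time: 5.2
eef_pos: [0.4716, 0.1633, 0.193]
tcp_rot: [-0.046, 0.705, 0.046, 0.706]
contact_force: [-0.2, 0.5, -2.4]
opening: 0.0389
```

>>> step_arm --delta_rot '[[0, 0, 0], [0, 0, 0], [0, 0, 0], [0, 0, 0]]' --xyz '[[0, 0, 0.1], [0, 0, 0.2], [0, 0, 0.3], [0, 0, 0.3]]' --jaw '[255, 255, 255, 255]'

```text
time: 5.6
eef_pos: [0.4719, 0.1633, 0.2052]
tcp_rot: [-0.046, 0.705, 0.046, 0.706]
contact_force: [1.2, -0.3, -1.6]
opening: 0.0388
```

```bash
python3 - <<'E'
from h import *
s=env.get_state();print(s['eef_pos'],s['contact_force'],s['torque'],s['opening'])
a=env.snapshot("scene")[120:300,270:430];cv2.imwrite("pics/s5.png",cv2.resize(a,None,fx=3.3,fy=3.3,interpolation=cv2.INTER_CUBIC))
E
```

```text
[0.47188175 0.16329177 0.2052365 ] [ 1.15763102 -0.28831645 -1.61332954] [0.05690845 0.01696753 0.01151979] 0.038762801047825764
```

View pics/s5.png

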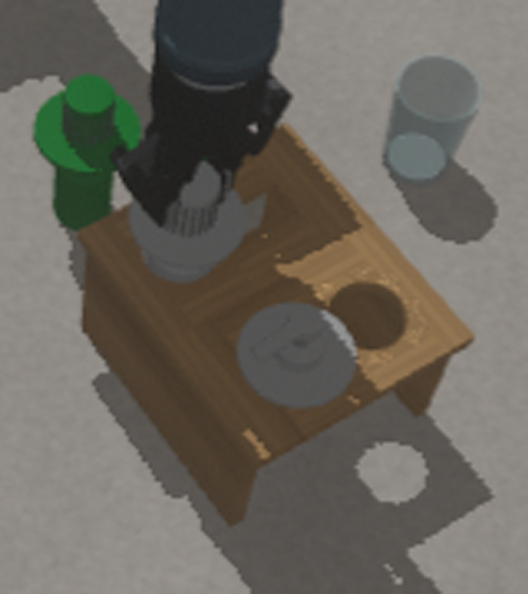

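The cone and shoulder are through with about −2 N, which is just the weight. Continuing up.

>>> step_arm --delta_rot '[[0, 0, 0], [0, 0, 0], [0, 0, 0], [0, 0, 0], [0, 0, 0], [0, 0, 0], [0, 0, 0], [0, 0, 0], [0, 0, 0], [0, 0, 0]]' --xyz '[[0, 0, 0.1], [0, 0, 0.3], [0, 0, 0.5], [0, 0, 0.8], [0, 0, 1.1], [0, 0, 1.5], [0, 0, 2.0], [0, 0, 2.4], [0, 0, 2.7], [0, 0, 2.8]]' --jaw '[255, 255, 255, 255, 255, 255, 255, 255, 255, 255]'

```text
time: 6.65
eef_pos: [0.4721, 0.1633, 0.3185]
tcp_rot: [-0.046, 0.705, 0.046, 0.707]
contact_force: [-0.2, -1.0, -1.8]
opening: 0.0387
```

>>> step_arm --delta_rot '[[0, 0, 0], [0, 0, 0], [0, 0, 0]]' --xyz '[[0, 0, 0], [0, 0, 0], [0, 0, 0]]' --jaw '[255, 255, 255]'

```text
time: 6.95
eef_pos: [0.471, 0.1632, 0.3156]
tcp_rot: [-0.046, 0.706, 0.046, 0.705]
contact_force: [-1.5, -0.5, -2.1]
opening: 0.039
```

```bash
python3 - <<'E'
from h import *
s=env.get_state();print(s['eef_pos'],s['contact_force'],s['opening'],s['q'])
cv2.imwrite("pics/s6.png",env.snapshot("scene"))
R=np.array([.5668,-.2565,.3165]);print((R-s['eef_pos'])/.04)
E
```

```text
[0.47102834 0.16317296 0.3155947 ] [-1.49218027 -0.4724163  -2.09800326] 0.038994303970885054 [ 1.09343066e-01  1.29900068e-01  1.54421331e+00 -7.92487355e-06
  1.46935211e+00 -1.59153513e+00]
[  2.39429159 -10.49182412   0.02263242]
```

View pics/s6.png

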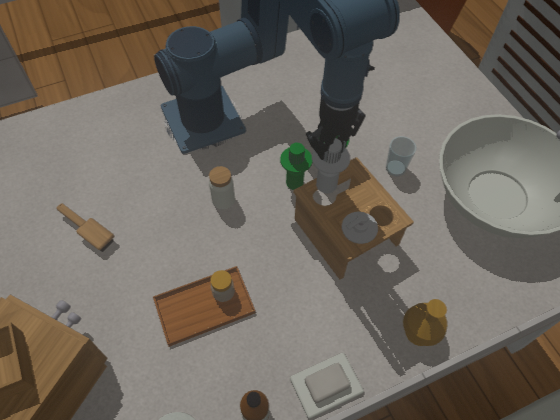

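The bottle is free, foot about 45 mm above the board. Now carrying it to the tray.

>>> step_arm --delta_rot '[[0, 0, 0], [0, 0, 0], [0, 0, 0], [0, 0, 0], [0, 0, 0], [0, 0, 0], [0, 0, 0], [0, 0, 0], [0, 0, 0], [0, 0, 0]]' --xyz '[[0.05, -0.2, 0], [0.15, -0.6, 0], [0.3, -1.2, 0], [0.45, -1.9, 0], [0.62, -2.7, 0], [0.8, -3.5, 0], [1.0, -4.3, 0], [1.15, -5.0, 0], [1.25, -5.5, 0], [1.3, -5.7, 0]]' --jaw '[255, 255, 255, 255, 255, 255, 255, 255, 255, 255]'

```text
time: 8.0
eef_pos: [0.5236, -0.0673, 0.316]
tcp_rot: [-0.045, 0.706, 0.045, 0.705]
contact_force: [-0.1, 0.3, -2.0]
opening: 0.0384
```

>>> step_arm --delta_rot '[[0, 0, 0], [0, 0, 0], [0, 0, 0], [0, 0, 0], [0, 0, 0], [0, 0, 0], [0, 0, 0], [0, 0, 0], [0, 0, 0], [0, 0, 0]]' --xyz '[[0.05, -0.2, 0], [0.15, -0.6, 0], [0.3, -1.2, 0], [0.45, -1.9, 0], [0.62, -2.6, 0], [0.8, -3.3, 0], [0.95, -3.9, 0], [1.05, -4.4, 0], [1.09, -4.7, 0], [1.1, -4.8, 0]]' --jaw '[255, 255, 255, 255, 255, 255, 255, 255, 255, 255]'

```text
time: 9.0
eef_pos: [0.5675, -0.2578, 0.3161]
tcp_rot: [-0.046, 0.706, 0.046, 0.705]
contact_force: [0.2, 0.3, -1.6]
opening: 0.0385
```

>>> step_arm --delta_rot '[[0, 0, 0], [0, 0, 0], [0, 0, 0]]' --xyz '[[0, 0, 0], [0, 0, 0], [0, 0, 0]]' --jaw '[255, 255, 255]'

```text
time: 9.3
eef_pos: [0.5675, -0.2557, 0.3168]
tcp_rot: [-0.046, 0.705, 0.046, 0.706]
contact_force: [0.1, 0.6, -1.5]
opening: 0.0388
```

```bash
python3 - <<'E'
from h import *
s=env.get_state();print(s['eef_pos'],s['contact_force'],s['opening'])
cv2.imwrite("pics/s7.png",env.snapshot("scene"));cv2.imwrite("pics/w7.png",env.snapshot("wrist"))
R=np.array([.5668,-.2565,.1467]);print((R-s['eef_pos'])/.04)
E
```

```text
[ 0.56746914 -0.25573361  0.3168312 ] [ 0.10002993  0.59863014 -1.54574203] 0.03877554082674948
[-0.01672839 -0.01915982 -4.25327994]
```

View pics/s7.png

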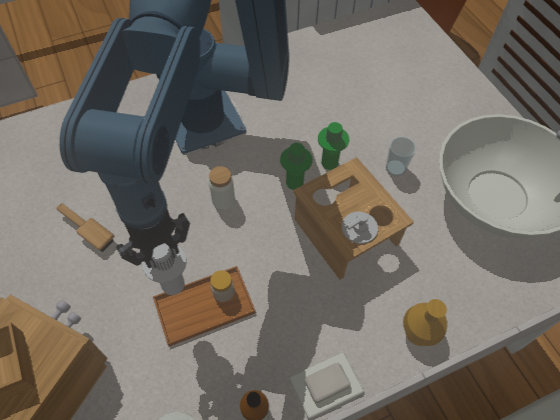

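View pics/w7.png

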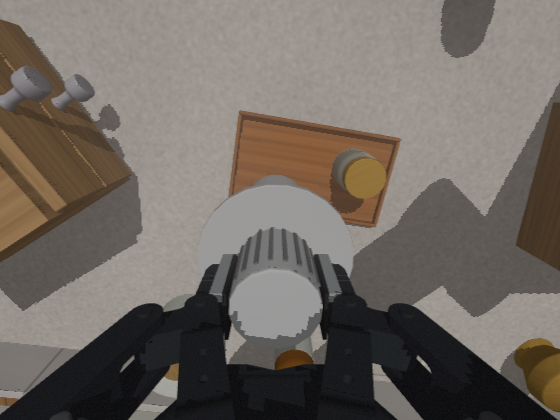

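The bottle hangs over the free half of the tray, jar clear to the side. Going down, slowly for the last part.

>>> step_arm --delta_rot '[[0, 0, 0], [0, 0, 0], [0, 0, 0], [0, 0, 0], [0, 0, 0], [0, 0, 0], [0, 0, 0], [0, 0, 0], [0, 0, 0], [0, 0, 0]]' --xyz '[[0, 0, -0.2], [0, 0, -0.6], [0, 0, -1.1], [0, 0, -1.6], [0, 0, -2.1], [0, 0, -2.6], [0, 0, -3.1], [0, 0, -3.5], [0, 0, -3.7], [0, 0, -3.8]]' --jaw '[255, 255, 255, 255, 255, 255, 255, 255, 255, 255]'

```text
time: 10.4
eef_pos: [0.5671, -0.2563, 0.1634]
tcp_rot: [-0.046, 0.706, 0.046, 0.705]
contact_force: [-0.3, -0.3, -1.5]
opening: 0.0389
```

>>> step_arm --delta_rot '[[0, 0, 0], [0, 0, 0], [0, 0, 0], [0, 0, 0], [0, 0, 0]]' --xyz '[[0, 0, 0], [0, 0, -0.1], [0, 0, -0.2], [0, 0, -0.3], [0, 0, -0.3]]' --jaw '[255, 255, 255, 255, 255]'

```text
time: 10.9
eef_pos: [0.5672, -0.2566, 0.1519]
tcp_rot: [-0.046, 0.706, 0.046, 0.705]
contact_force: [-0.7, -0.2, -1.0]
opening: 0.0386
```

```bash
python3 - <<'E'
from h import *
s=env.get_state();print(s['eef_pos'],s['contact_force'],s['opening'])
a=env.snapshot("scene")[200:360,110:290];cv2.imwrite("pics/s8.png",cv2.resize(a,None,fx=3.5,fy=3.5,interpolation=cv2.INTER_CUBIC))
E
```

```text
[ 0.5671547  -0.25657184  0.15194086] [-0.72562692 -0.16282476 -0.96507805] 0.038647570434308116
```

View pics/s8.png

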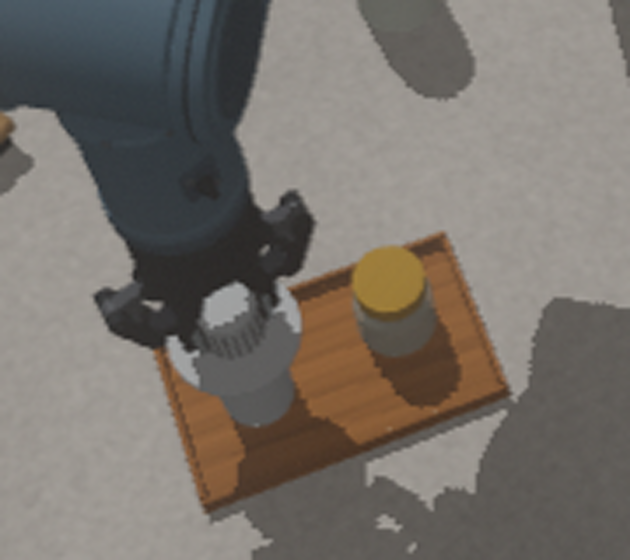

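>>> step_arm --delta_rot '[[0, 0, 0], [0, 0, 0], [0, 0, 0]]' --xyz '[[0, 0, -0.04], [0, 0, -0.08], [0, 0, -0.08]]' --jaw '[255, 255, 255]'

```text
time: 11.25
eef_pos: [0.5673, -0.2567, 0.1491]
tcp_rot: [-0.046, 0.706, 0.046, 0.706]
contact_force: [0.7, -0.5, -1.9]
opening: 0.0388
```

>>> step_arm --delta_rot '[[0, 0, 0], [0, 0, 0], [0, 0, 0]]' --xyz '[[0, 0, -0.03], [0, 0, -0.05], [0, 0, -0.05]]' --jaw '[255, 255, 255]'

```text
time: 11.55
eef_pos: [0.5674, -0.2567, 0.1472]
tcp_rot: [-0.046, 0.706, 0.046, 0.706]
contact_force: [-0.3, 0.9, -2.0]
opening: 0.0386
```

>>> step_arm --delta_rot '[[0, 0, 0], [0, 0, 0], [0, 0, 0]]' --xyz '[[0, 0, -0.02], [0, 0, -0.03], [0, 0, -0.03]]' --jaw '[255, 255, 255]'

```text
time: 11.85
eef_pos: [0.5677, -0.2568, 0.1468]
tcp_rot: [-0.046, 0.705, 0.046, 0.706]
contact_force: [-1.2, 0.3, 4.5]
opening: 0.0386
```

>>> step_arm --delta_rot '[[0, 0, 0], [0, 0, 0], [0, 0, 0]]' --xyz '[[0, 0, -0.02], [0, 0, -0.02], [0, 0, -0.02]]' --jaw '[255, 255, 255]'

```text
time: 12.15
eef_pos: [0.5678, -0.2569, 0.1468]
tcp_rot: [-0.046, 0.705, 0.046, 0.706]
contact_force: [-1.5, 1.7, 8.3]
opening: 0.0388
```

It touched at TCP z 0.1468, as predicted. I'll relax slightly and open.

>>> step_arm --delta_rot '[[0, 0, 0], [0, 0, 0], [0, 0, 0], [0, 0, 0], [0, 0, 0], [0, 0, 0], [0, 0, 0], [0, 0, 0], [0, 0, 0], [0, 0, 0]]' --xyz '[[0, 0, 0.02], [0, 0, 0.03], [0, 0, 0.03], [0, 0, 0.03], [0, 0, 0.03], [0, 0, 0.03], [0, 0, 0.03], [0, 0, 0.03], [0, 0, 0.03], [0, 0, 0.03]]' --jaw '[255, 255, 140, 120, 110, 90, 60, 30, 0, 0]'

```text
time: 13.15
eef_pos: [0.5675, -0.2568, 0.1465]
tcp_rot: [-0.046, 0.706, 0.046, 0.706]
contact_force: [-0.3, 0.1, -0.0]
opening: 0.0852
```

```bash
python3 - <<'E'
from h import *
s=env.get_state();print(s['eef_pos'],s['contact_force'],s['opening'])
cv2.imwrite("pics/w9.png",env.snapshot("wrist"))
E
```

```text
[ 0.56745121 -0.25678702  0.14647434] [-0.30343875  0.06485053 -0.03416765] 0.08521924540538174
```

View pics/w9.png

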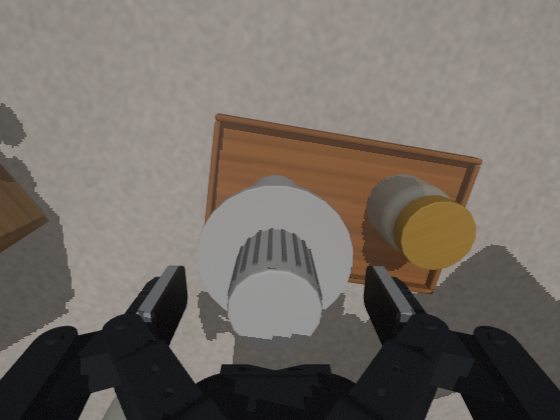

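Released and standing, with clear gaps at both pads. Retreating straight up, then aside so the top camera can see.

>>> step_arm --delta_rot '[[0, 0, 0], [0, 0, 0], [0, 0, 0], [0, 0, 0], [0, 0, 0], [0, 0, 0], [0, 0, 0], [0, 0, 0], [0, 0, 0], [0, 0, 0]]' --xyz '[[0, 0, 0.2], [0, 0, 0.6], [0, 0, 1.2], [0, 0, 2.0], [0, 0, 2.8], [-0.5, 0.2, 3.5], [-1.3, 0.5, 3.8], [-2.2, 0.7, 3.8], [-3.2, 0.8, 3.8], [-4, 0.8, 3.8]]' --jaw '[0, 0, 0, 0, 0, 0, 0, 0, 0, 0]'

```text
time: 14.2
eef_pos: [0.4057, -0.2239, 0.2994]
tcp_rot: [-0.047, 0.705, 0.046, 0.706]
contact_force: [0.3, -1.0, 0.8]
opening: 0.0852
```

>>> step_arm --delta_rot '[[0, 0, 0], [0, 0, 0], [0, 0, 0]]' --xyz '[[0, 0, 0], [0, 0, 0], [0, 0, 0]]' --jaw '[0, 0, 0]'

```text
time: 14.5
eef_pos: [0.4084, -0.2251, 0.299]
tcp_rot: [-0.046, 0.705, 0.046, 0.706]
contact_force: [-0.2, 0.2, -0.6]
opening: 0.0854
```

```bash
python3 - <<'E'
from h import *
s=env.get_state();print(s['eef_pos'],s['contact_force'],np.abs(s['qvel']).max())
t=env.snapshot("top");cv2.imwrite("pics/t9.png",cv2.resize(t[100:300,100:460],None,fx=2.2,fy=2.2));
sc=env.snapshot("scene");cv2.imwrite("pics/s9.png",cv2.resize(sc[140:360,120:430],None,fx=2.5,fy=2.5))
t0=cv2.imread("pics/top0.png")
print("rack pump diff",cv2.absdiff(t,t0)[140:185,160:215].mean(),"jar diff",cv2.absdiff(t,t0)[155:205,330:365].mean())
E
```

```text
[ 0.40837379 -0.22513141  0.2990173 ] [-0.22504403  0.15851154 -0.59156707] 0.016197923073376995
rack pump diff 24.256969696969698 jar diff 16.975428571428573
```

View pics/t9.png

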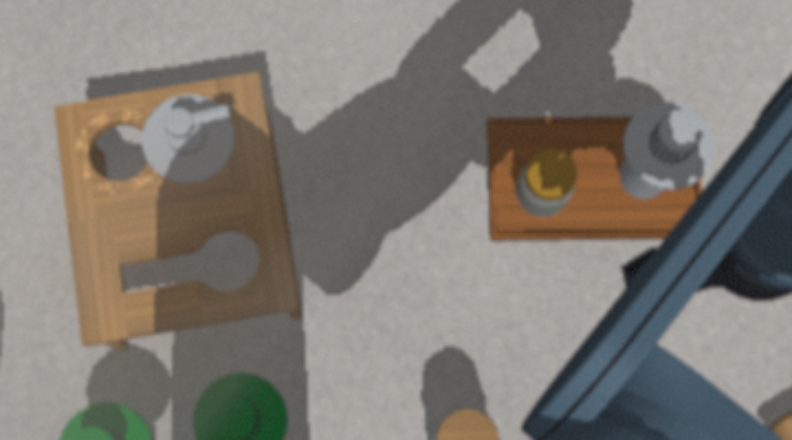

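View pics/s9.png

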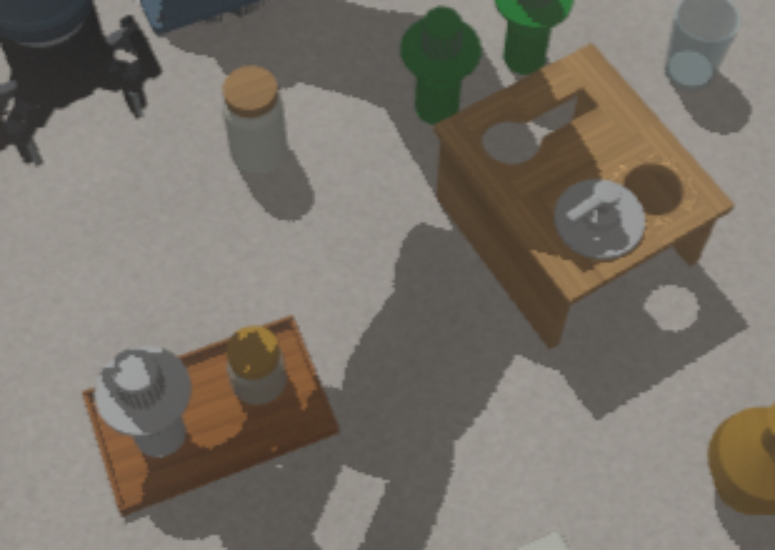

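The bottle stands upright in the tray's free half. The pump collar is at (185,163) in the top view, from (185,163) at the start. The jar lid is at (350,180), from (351,179). The hand is clear and at rest.

```bash
python3 -c "
from bench import env
print(env.job_done())"
```

```text
the job is handed in; nothing more can be done
None
```

The plain-capped bottle is standing upright in the free part of the tray, and I handed the job in at about 14.6 s; the hand-in gave no verdict.

- **Moves:** I gripped the bottle by its cap and slid it about 74 mm along the near slot to the wide hole. It came up through the hole without catching: the force showed only its weight, about 2 N. I carried it over and lowered it slowly; it touched the tray floor at the expected height with under 10 N. Then I let go and moved clear.
- **Last checks:** In the final pictures the bottle is upright inside the rim. The pump bottle and jar sit within about a pixel of where they started, and the arm touches nothing.
- **One check failed:** An automatic before-and-after comparison of the pump and jar areas gave large differences. The arm's shadow falls across both in the later picture, so I relied on the positions I read off the images instead.

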